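Clear the drain trough's cover and hold it open at its balance point

TASK

We need to get at the drain trough: take the two cartons off its cover and lay them flat in the two empty places on the stock board, so that the four cartons make the pinwheel layer around a square opening, close up but not on top of one another. Then take the cover by its handle, swing it up to the point where its weight balances over the hinge, a little short of upright, and keep holding it there, still, for the colleague at the sink: it has no stay, so you finish with the handle in your grip. Do not let the cover go over backwards, and leave the two cartons already on the board and everything else on the bench where they are.

Things in the scene. Friction and masses are not known exactly. Their poses are not given: they have to be found in the camera images.
- trough: white plastic drain trough fixed to the bench, 200 mm deep (x) by 300 mm wide (y) under the cover, 90 mm high, with a narrow rim; origin at the centre of its underside. Its x axis points from the handle side of the cover to the hinge side. It stands left or right of the robot's centre line, at some yaw
- cover (a joint): hinge of the trough's cover board, rad: 0 lying shut on the trough, growing as the handle edge swings up and over away from the robot. The hinge is nearly free (about 0.01 N m of friction) and there is no stay: the cover balances only at 1.41 rad (81 degrees; the steel handle stands off its outer face, so this comes 9 degrees before upright), below that it falls shut, beyond it falls over backwards (stop at 2.6)
- cover_hinge (a point): middle of the cover's hinge pin, along the far edge of the cover at its underside, 90 mm above the bench, 100 mm from the trough's centre in the trough's +x. The pin runs along the trough's y axis
- cover_handle (a point): middle of the grip bar of the cover's steel bow handle: round bar 12 mm thick, 118 mm clear between its two posts, parallel to the hinge. Cover shut, the bar stands 42 mm above the top of the cover (its centre 150 mm above the bench), 175 mm from the hinge pin towards the robot and 60 mm above the pin; 25 mm of cover lies beyond it to the free edge. A bar gripped from above can turn between the fingers as the cover swings, so the hand may stay pointing down all the way
- cover_cg (a point): centre of mass of the cover with its handle (board 200 x 300 x 18 mm, grey; about 0.7 to 1.0 kg in all). Cover shut, it lies 119 mm from the hinge pin towards the robot and 19 mm above the pin; the cover balances when this point stands straight above the pin
- carton_a_mid (a point): cardboard carton 120 x 50 x 50 mm (about 0.15 to 0.3 kg), all four alike; the point is its centre, 25 mm above its underside; its x axis is the long way, z up. Starts on the cover, behind the handle; top of the shut cover is 108 mm above the bench
- carton_b_mid (a point): cardboard carton 120 x 50 x 50 mm (about 0.15 to 0.3 kg), all four alike; the point is its centre, 25 mm above its underside; its x axis is the long way, z up. Starts on the cover beside carton a
- carton_c_mid (a point): cardboard carton 120 x 50 x 50 mm (about 0.15 to 0.3 kg), all four alike; the point is its centre, 25 mm above its underside; its x axis is the long way, z up. Already laid on the stock board, long way along the board's y axis, at the board's +x side
- carton_d_mid (a point): cardboard carton 120 x 50 x 50 mm (about 0.15 to 0.3 kg), all four alike; the point is its centre, 25 mm above its underside; its x axis is the long way, z up. Already laid on the stock board, long way along the board's y axis, at the board's -x side
- board: stock board, a small plywood pallet slab 200 x 200 mm on bearers, fixed, its top 27 mm above the bench; origin at the centre of its underside. Its full layer is four cartons in a pinwheel, 176 mm square with 6 mm gaps: each carton's end butts the next one's side, leaving a square opening 76 mm wide in the middle
- place_1 (a point): centre, on the top of the stock board, of an empty place for a carton laid with its long way along the board's x axis. In the board's frame it is at x -28, y -63 mm; the carton there faces the middle opening only over x -38 to +32 mm, so a carton gripped across its 50 mm width wants the fingers 10 to 35 mm from its centre towards the board's +x, one of them in the opening. Either carton may go here, either way round
- place_2 (a point): the other empty place, the same turned half round: at x +28, y +63 mm in the board's frame, long way along the board's x axis, the fingers 10 to 35 mm from the carton's centre towards the board's -x
- cylinder_tall: glass measuring cylinder on an octagonal foot, 300 mm tall, tube 60 mm across, foot 105 mm, standing on the bench; origin at the centre of its underside; to be left alone
- cylinder_short: glass measuring cylinder on an octagonal foot, 210 mm tall, tube 38 mm across, foot 67 mm, standing on the bench; origin at the centre of its underside; to be left alone
- dye_bottle: plastic dye bottle, 60 mm across, 160 mm tall, standing on the bench; origin at the centre of its underside; to be left alone
- beaker: glass beaker, 74 mm across, 90 mm tall, standing on the bench; origin at the centre of its underside; to be left alone
- weight: knobbed brass weight, 50 mm across, 56 mm tall, standing on the bench; origin at the centre of its underside; to be left alone
- pontoon: clear open pontoon 130 x 80 x 45 mm with a 94 mm high mast, standing on the bench; origin at the centre of its underside; to be left alone
- wash_bottle: white wash bottle, 56 mm across, 130 mm tall, standing on the bench; origin at the centre of its underside; to be left alone
Not all that is in view belongs to the job. What is shaped like the part that bears carton_d_mid but blue is not meant.

How it is judged:
On the way:
1. both cartons are laid in the empty places of the layer and let go, the cover still shut ((((horizontal distance between carton_a_mid and place_1 below 0.012 m and angle between the x axis of carton_a_mid and the x axis of board, either way round below 0.12 rad and height (world z) of carton_a_mid between 0.046 and 0.058 m) and (horizontal distance between carton_b_mid and place_2 below 0.012 m and angle between the x axis of carton_b_mid and the x axis of board, either way round below 0.12 rad and height (world z) of carton_b_mid between 0.046 and 0.058 m)) or ((horizontal distance between carton_a_mid and place_2 below 0.012 m and angle between the x axis of carton_a_mid and the x axis of board, either way round below 0.12 rad and height (world z) of carton_a_mid between 0.046 and 0.058 m) and (horizontal distance between carton_b_mid and place_1 below 0.012 m and angle between the x axis of carton_b_mid and the x axis of board, either way round below 0.12 rad and height (world z) of carton_b_mid between 0.046 and 0.058 m))) and distance of each of carton_c_mid, carton_d_mid from where it was at the start of the episode below 0.012 m and angle between the x axis of each of carton_c_mid, carton_d_mid and the y axis of board, either way round below 0.12 rad and contact force between the fingers and carton_a below 0.1 N and contact force between the fingers and carton_b below 0.1 N and contact force between the fingers and carton_c below 0.1 N and contact force between the fingers and carton_d below 0.1 N and value of joint cover below 0.1 rad), for 0.2 s.
At the end, for the whole second after the job is handed in: Cover still in the fingers' grip (over 1 N, under 0.05 rad/s), its centre of mass within 9 mm of straight above the hinge pin (1.41 +/- 0.075 rad). Cartons a and b laid flat, one in each empty place, within 12 mm and 7 degrees, let go; c and d within 12 mm and 7 degrees of their start ((((horizontal distance between carton_a_mid and place_1 below 0.012 m and angle between the x axis of carton_a_mid and the x axis of board, either way round below 0.12 rad and height (world z) of carton_a_mid between 0.046 and 0.058 m) and (horizontal distance between carton_b_mid and place_2 below 0.012 m and angle between the x axis of carton_b_mid and the x axis of board, either way round below 0.12 rad and height (world z) of carton_b_mid between 0.046 and 0.058 m)) or ((horizontal distance between carton_a_mid and place_2 below 0.012 m and angle between the x axis of carton_a_mid and the x axis of board, either way round below 0.12 rad and height (world z) of carton_a_mid between 0.046 and 0.058 m) and (horizontal distance between carton_b_mid and place_1 below 0.012 m and angle between the x axis of carton_b_mid and the x axis of board, either way round below 0.12 rad and height (world z) of carton_b_mid between 0.046 and 0.058 m))) and distance of each of carton_c_mid, carton_d_mid from where it was at the start of the episode below 0.012 m and angle between the x axis of each of carton_c_mid, carton_d_mid and the y axis of board, either way round below 0.12 rad and contact force between the fingers and carton_a below 0.1 N and contact force between the fingers and carton_b below 0.1 N and contact force between the fingers and carton_c below 0.1 N and contact force between the fingers and carton_d below 0.1 N and horizontal distance between cover_cg and cover_hinge below 0.009 m and velocity of joint cover between -0.05 and 0.05 rad/s and contact force between the fingers and cover above 1 N); the arm keeps its last pose, push and grip.
It fails at once if the cover goes over backwards (beyond 1.8 rad) (value of joint cover above 1.8 rad).
It fails at once if a bystander is pushed more than 30 mm or knocked over (distance of any of cylinder_tall, cylinder_short, dye_bottle, beaker, weight, pontoon, wash_bottle from where it was at the start of the episode above 0.03 m or angle between any of cylinder_tall, cylinder_short, dye_bottle, beaker, weight, pontoon, wash_bottle's own z axis and vertical above 0.5 rad).
It also fails if it takes over 69 s, if anything falls off the work surface, if the arm or the gripper's body presses on something with over 40 N, if the wrist force passes 120 N, or if a joint passes its speed limit or range.

ROBOT

A 6-joint arm with a two-finger parallel gripper is mounted at the origin on the work surface. World frame = base frame: x ahead of the robot, y to its left, z up, the work surface at z = 0. Lengths are in m, angles in rad, forces in N, time in s.
With the tool pointing down it reaches from about 0.25 to 0.725 m from the base axis. Payload 4 kg.
Tool frame: the origin (TCP) lies midway between the tips of the shut fingers; the grasp point (between the pads) lies 19 mm behind it (grasp_offset is the distance from the TCP to the grasp point, in m); z points along the fingers, y is the line along which they close (so a half turn about z gives the same grasp; the last joint's range is limited). The gripper opens to 85 mm and grips with 20 to 120 N. Pads are 22 mm wide; open, the fingers measure 114 mm over their backs; the gripper's body (76 mm by 85 mm) begins 54 mm behind the grasp point. The pads swing forward as they close: fully open they stand 13 mm farther back than shut.
Start: joints at [1.176, 0.241, 0.005, 1.335, 0, 1.571], TCP at [0.192, 0.462, 0.231] pointing down, gripper open.
Joint ranges: [-2.72, 2.72], [-1.05, 1.87], [-1.09, 1.28], [-1.99, 2.15], [-1.42, 1.44], [-3.14, 3.14]. Speed limits (rad/s): [2.79, 2.79, 3.14, 3.14, 3.14, 3.14].

INTERFACE

Orientations are given as a 3x3 rotation matrix whose columns are the frame's x, y, z axes.
In Python, from plant import * gives the robot as it stands.
- The arm moves only by the tool apply_moves, never from a script. Its argument "rows" is a list that holds one entry, the list of rows, each a list of 5 numbers: the shift along the tool's x, y, z in m, then the turn about the tool's z in degrees, then the finger opening in m, from 0 to 0.0854. A call has exactly 10 rows; each row is the pose to reach, as a shift and turn from the pose commanded when the call began, along the tool's axes at that moment; what a row does not reach only later rows make up. A row lasts 1/8 s, in which the tool goes at most 62.5 mm and 10.7 degrees, less where a joint would pass 70% of its speed; a pose out of reach is approached as far as the arm can. A call with a gripper value outside its range is refused whole. The fingers move at their own pace and stop on an object; "grip_force" is the grip in N (left out, the last holds). Time passes only in rows, so rows that repeat a pose let the fingers close, or fill a call up. It gives the time, the measured TCP pose, the force, the opening and the grip force at its end, in the units of the state.
- get_state(): the state, without advancing time (a new reading comes with each control period).
- capture(name): name is "side" or "top"; returns the picture (480x640x3 uint8, red, green, blue); there is no depth.
- get_calibration(name): a dict with "mtx" (3x3 intrinsics, pixels), "R" (3x3) and "t" (3): a world point X has camera coordinates R X + t. Camera axes: x right, y down, z forward; pixel columns grow to the right and rows downward; lengths in m; the calibration is good to about 2 mm. A picture is of the moment at which its call begins. get_calibration takes no time and is no camera call.
- finish_job(): hands the job in; it is judged then, once.
The state is a dict: "time_s": time; "qpos": joint angles; "joint_vel": joint speeds; "joint_efforts": joint torques, N m; "tool_pos": TCP position; "orientation": TCP orientation; "wrist_force": force on the tool from outside, world axes, zero at the start; "torque": the same for the moment, N m; "gripper_width": finger opening in m; "grasp_force": force on a finger pad.
Only numpy, scipy, OpenCV 4.12 (cv2) and the standard library are available. Lean on these libraries where they do the work, as an engineer would, in place of code of your own. Each camera call takes 0.05 s, during which the arm holds its last target. There are 200 camera calls.

## Working session

There is one attempt and no reset: what is moved stays moved. The work goes in short steps, Python scripts to look and compute and a tool call to move; the robot and the scene stay as the last step left them, time stands still between calls to the robot, and variables do not carry over. Pictures are saved under pics/ and viewed, at most 10 in all, crops included, and the job is handed in when it is done.

Besides the shell and the picture viewer there is one more tool, called after "Call:" by a JSON object that holds its "method" and its "body". apply_moves: Moves the arm, as the interface text tells. Its arguments: {"type":"object","properties":{"rows":{"type":"array","items":{"type":"array","items":{"type":"array","items":{"type":"number"}}}},"grip_force":{"type":"number"}},"required":["rows"]}

```bash
mkdir -p pics; ls; python3 - <<'E'
from plant import *
import cv2,numpy as np
s=get_state();print({k:np.round(v,3).tolist() for k,v in s.items()})
for n in("side","top"):
    im=capture(n);cv2.imwrite(f"pics/{n}0.png",im[:,:,::-1]);c=get_calibration(n);print(n,np.round(c["mtx"],1).tolist(),np.round(c["R"],3).tolist(),np.round(c["t"],3).tolist())
E
```

```text
pics
{'time_s': 0.0, 'qpos': [1.176, 0.241, 0.004, 1.335, -0.0, 1.571], 'joint_vel': [0.0, -0.002, 0.0, 0.001, 0.002, -0.001], 'joint_efforts': [0.001, -37.232, 25.241, 0.017, 0.0, -0.0], 'tool_pos': [0.192, 0.461, 0.23], 'orientation': [[-0.923, 0.385, -0.001], [0.385, 0.923, -0.002], [-0.0, -0.002, -1.0]], 'wrist_force': [0.269, -0.613, -0.196], 'torque': [0.004, 0.013, 0.013], 'grasp_force': 0.0, 'gripper_width': 0.085}
side [[464.6, 0.0, 315.3], [0.0, 464.6, 235.4], [0.0, 0.0, 1.0]] [[-0.969, -0.248, 0.01], [-0.134, 0.489, -0.862], [0.209, -0.836, -0.507]] [0.527, 0.159, 1.322]
top [[516.4, 0.0, 321.5], [0.0, 516.4, 249.7], [0.0, 0.0, 1.0]] [[-0.024, -1.0, -0.012], [-0.985, 0.026, -0.173], [0.173, 0.008, -0.985]] [0.019, 0.537, 1.455]
```

View pics/top0.png

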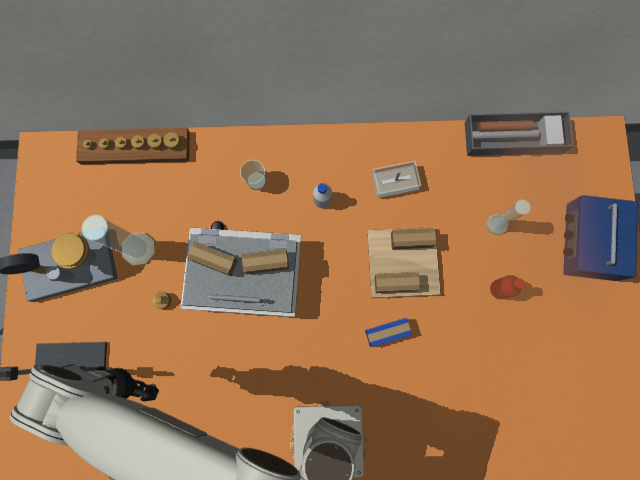

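View pics/side0.png

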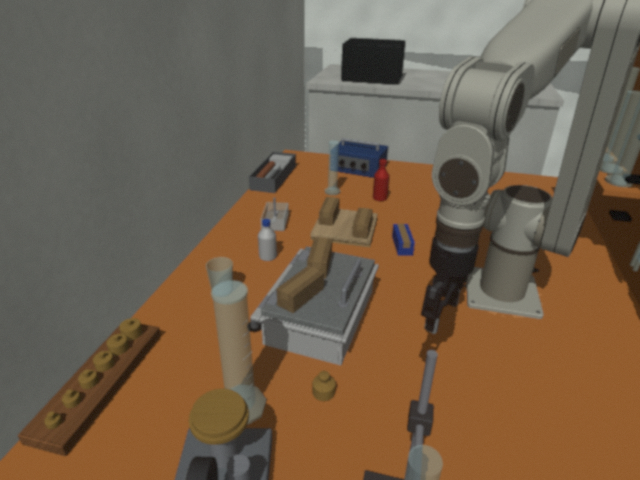

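```bash
cat > h.py <<'E'
from plant import *
import cv2,numpy as np
def ray(n,uv,z):
    c=get_calibration(n);C=-c["R"].T@c["t"]
    d=c["R"].T@np.linalg.solve(c["mtx"],np.array([uv[0],uv[1],1.]))
    return C+d*(z-C[2])/d[2]
def proj(n,X):
    c=get_calibration(n);p=c["mtx"]@(c["R"]@np.asarray(X,float)+c["t"]);return p[:2]/p[2]
E
python3 - <<'E'
from h import *
im=cv2.imread("pics/top0.png")
hsv=cv2.cvtColor(im,cv2.COLOR_BGR2HSV)
for p in [(212,258),(205,255),(265,259),(265,270),(413,237),(413,247),(397,281),(397,290),(403,260),(380,245),(240,280),(235,299),(150,200),(390,332)]:print(p,hsv[p[1],p[0]])
a=im[222:322,175:310];b=im[222:322,360:445]
cv2.imwrite("pics/c1.png",cv2.resize(np.hstack([a]),None,fx=5.9,fy=5.9,interpolation=cv2.INTER_CUBIC))
cv2.imwrite("pics/c2.png",cv2.resize(b,None,fx=5.9,fy=5.9,interpolation=cv2.INTER_CUBIC))
E
```

```text
(212, 258) [ 18  94 162]
(205, 255) [ 18  93 161]
(265, 259) [ 18  95 158]
(265, 270) [17 98 52]
(413, 237) [ 18 101 152]
(413, 247) [ 17 104  49]
(397, 281) [ 18  97 153]
(397, 290) [ 17 100 107]
(403, 260) [ 17  82 178]
(380, 245) [ 18  80 188]
(240, 280) [ 94  14 132]
(235, 299) [108  22 138]
(150, 200) [ 14 154 199]
(390, 332) [ 18  96 156]
```

View pics/c1.png

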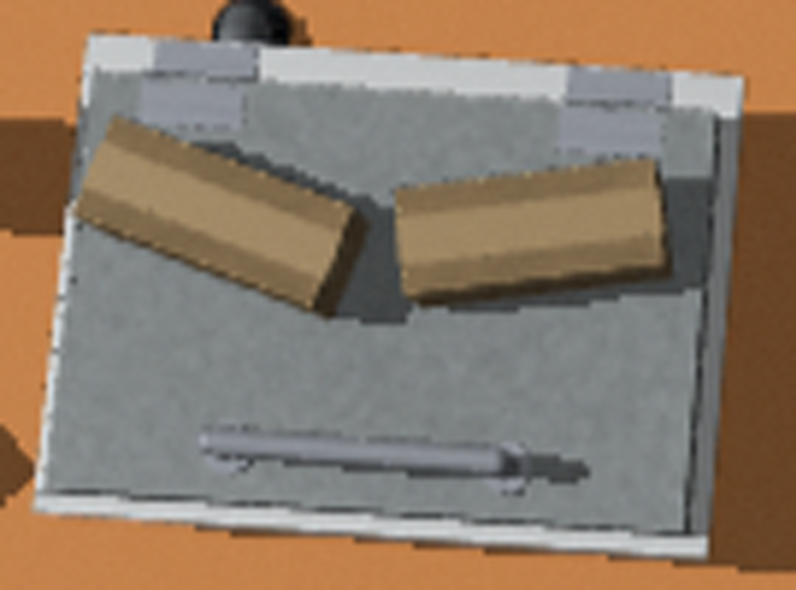

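View pics/c2.png

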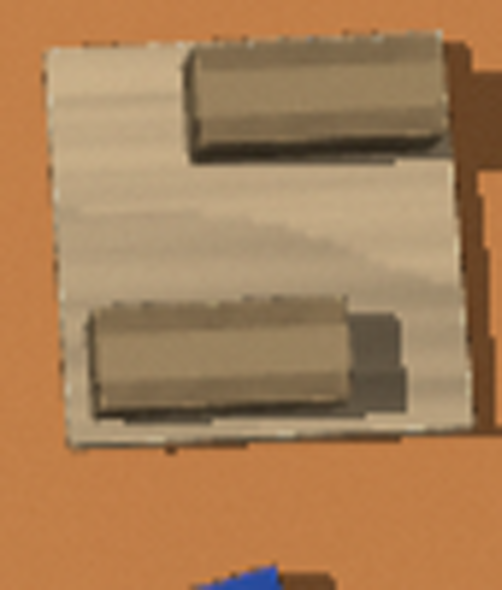

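```bash
cat > m.py <<'E'
from h import *
def crop(o,p): return np.array(o)+(np.array(p)+.5)/5.9-.5
def rep(name,o,pts,z):
    W=np.array([ray("top",crop(o,p),z)[:2] for p in pts]);n=len(pts)
    e=np.diff(np.vstack([W,W[:1]]),axis=0)
    print(name,"c",W.mean(0).round(4),"sides",np.linalg.norm(e,axis=1).round(4),"ang",np.degrees(np.arctan2(e[:,1],e[:,0])).round(1))
A=(175,222);B=(360,222)
rep("L",A,[(113,117),(355,206),(322,308),(75,212)],.158)
rep("R",A,[(395,190),(655,158),(667,265),(412,300)],.158)
rep("handle",A,[(202,441),(515,464)],.150)
rep("rim",A,[(90,37),(743,78),(708,555),(37,512)],.09)
rep("board",B,[(47,48),(441,32),(472,428),(70,445)],.027)
rep("c",B,[(190,50),(440,35),(444,135),(195,148)],.077)
rep("d",B,[(92,310),(345,297),(350,400),(95,412)],.077)
im=cv2.imread("pics/top0.png");hsv=cv2.cvtColor(im,cv2.COLOR_BGR2HSV)
m=cv2.inRange(hsv,(15,85,95),(20,125,170))
cs,_=cv2.findContours(m,cv2.RETR_EXTERNAL,cv2.CHAIN_APPROX_NONE)
for c in cs:
    if cv2.contourArea(c)>400:
        r=cv2.minAreaRect(c)
        if r[0][1]<225 or r[0][1]>350:continue
        z=.158 if r[0][0]<320 else .077
        q=np.array([ray("top",p,z)[:2] for p in cv2.boxPoints(r)]);e=np.diff(q,axis=0);print(np.round(r[0],1),q.mean(0).round(4),np.linalg.norm(e,axis=1).round(4),np.degrees(np.arctan2(e[:,1],e[:,0])).round(1))
E
python3 m.py
```

```text
L c [0.5047 0.3014] sides [0.1198 0.0487 0.1226 0.0467] ang [-111.7  162.4   67.4  -20.8]
R c [0.4928 0.157 ] sides [0.1194 0.0497 0.1166 0.0514] ang [ -84.4 -174.4   96.4    8.8]
handle c [0.3935 0.2373] sides [0.1425 0.1425] ang [-95.6  84.4]
rim c [0.4744 0.2313] sides [0.3168 0.2284 0.3169 0.2291] ang [-95.2 174.9  84.9  -5.1]
board c [ 0.4989 -0.2331] sides [0.1978 0.199  0.1973 0.1994] ang [ -89.2 -179.2   91.     1. ]
c c [ 0.5612 -0.2581] sides [0.1215 0.0493 0.1202 0.0483] ang [-8.800e+01  1.787e+02  9.150e+01  1.000e-01]
d c [ 0.4348 -0.2051] sides [0.1211 0.0493 0.1213 0.0488] ang [-88.5 179.5  91.2  -0.8]
[396.7 281.3] [ 0.436  -0.2045] [0.1266 0.052  0.1258] [ -87.6 -179.4   92.4]
[264.4 260. ] [0.4935 0.1581] [0.1207 0.0476 0.12  ] [ -84.6 -174.    95.4]
[210.6 257.4] [0.5046 0.3032] [0.0488 0.1198 0.0484] [ -20.  -112.5  159.2]
[413.3 236.5] [ 0.5633 -0.2581] [0.1286 0.0529 0.1278] [-90.2 177.8  89.9]
```

```bash
cat > go.py <<'E'
import sys
from h import *
def go(*targets):
    s=get_state();R=np.array(s["orientation"]);p=np.array(s["tool_pos"])
    psi=np.degrees(np.arctan2(R[1,1],R[0,1]))
    print("t",round(s["time_s"],2),"pos",p.round(4),"psi",round(psi,2),"tilt",R[2].round(3),"q6",round(np.degrees(s["qpos"][5])),"w",round(s["gripper_width"],4),"gf",round(s["grasp_force"],1),"F",np.round(s["wrist_force"],1))
    for x,y,z,ps in targets:
        d=R.T@(np.array([x,y,z])-p); t=-((ps-psi+180)%360-180)
        print("->",(d*1000).round(1),"turn",round(t,1))
if __name__=="__main__":
    a=list(map(float,sys.argv[1:]));go(*[a[i:i+4] for i in range(0,len(a),4)])
E
python3 go.py .4947 .1396 .25 5.7 .4947 .1396 .119 5.7
```

```text
t 0.1 pos [0.1921 0.461  0.2305] psi 67.38 tilt [-0.    -0.002 -1.   ] q6 90 w 0.0854 gf 0.0 F [ 0.4 -0.7 -0.3]
-> [-402.9 -180.3  -19.2] turn 61.7
-> [-402.9 -180.1  111.8] turn 61.7
```

Call:
{"method": "apply_moves", "body": {"rows": [[[-0.04, -0.018, -0.019, 6, 0.085], [-0.09, -0.04, -0.019, 14, 0.085], [-0.14, -0.063, -0.019, 22, 0.085], [-0.19, -0.085, -0.019, 30, 0.085], [-0.24, -0.107, -0.019, 38, 0.085], [-0.29, -0.13, -0.019, 46, 0.085], [-0.34, -0.152, -0.019, 54, 0.085], [-0.38, -0.17, -0.019, 60, 0.085], [-0.403, -0.18, -0.019, 61.7, 0.085], [-0.403, -0.18, -0.019, 61.7, 0.085]]], "grip_force": 50}}

```text
time_s: 1.35
tool_pos: [0.4957, 0.1389, 0.2495]
orientation: [[-0.096, 0.995, -0.001], [0.995, 0.096, -0.0], [-0.0, -0.001, -1.0]]
wrist_force: [-0.9, 0.5, 0.1]
gripper_width: 0.085
grasp_force: 0.0
```

```bash
python3 go.py .4947 .1396 .25 5.7 .4947 .1396 .119 5.7; python3 - <<'E'
from h import *
im=capture("top");cv2.imwrite("pics/t1.png",cv2.resize(im[210:330,170:330,::-1],None,fx=5,fy=5,interpolation=cv2.INTER_CUBIC))
E
```

```text
t 1.35 pos [0.4957 0.1389 0.2495] psi 5.5 tilt [-0.    -0.001 -1.   ] q6 100 w 0.085 gf 0.0 F [-0.9  0.5  0.1]
-> [ 0.8 -1.  -0.5] turn -0.2
-> [  0.8  -0.8 130.5] turn -0.2
```

Call:
{"method": "apply_moves", "body": {"rows": [[[0.001, -0.001, 0.04, 0, 0.085], [0.001, -0.001, 0.08, 0, 0.085], [0.001, -0.001, 0.11, 0, 0.085], [0.001, -0.001, 0.125, 0, 0.085], [0.001, -0.001, 0.13, 0, 0.085], [0.001, -0.001, 0.13, 0, 0.07], [0.001, -0.001, 0.13, 0, 0.04], [0.001, -0.001, 0.13, 0, 0.04], [0.001, -0.001, 0.13, 0, 0.04], [0.001, -0.001, 0.13, 0, 0.04]]], "grip_force": 50}}

```text
time_s: 2.65
tool_pos: [0.4954, 0.1416, 0.1219]
orientation: [[-0.099, 0.995, 0.004], [0.995, 0.099, 0.001], [0.001, 0.004, -1.0]]
wrist_force: [0.4, -0.4, 4.9]
gripper_width: 0.0494
grasp_force: 52.9
```

```bash
python3 go.py .4947 .1396 .25 5.7 .4896 -.2957 .25 91
```

```text
t 2.65 pos [0.4954 0.1416 0.1219] psi 5.67 tilt [ 0.001  0.004 -1.   ] q6 100 w 0.0494 gf 52.9 F [ 0.4 -0.4  4.9]
-> [  -1.9   -0.4 -128.1] turn -0.0
-> [-434.5  -48.5 -128.6] turn -85.3
```

Call:
{"method": "apply_moves", "body": {"rows": [[[0, 0, -0.02, 0, 0.04], [0, 0, -0.06, 0, 0.04], [0, 0, -0.11, 0, 0.04], [-0.03, -0.005, -0.128, -6, 0.04], [-0.08, -0.01, -0.128, -16, 0.04], [-0.13, -0.015, -0.128, -26, 0.04], [-0.18, -0.02, -0.128, -36, 0.04], [-0.23, -0.026, -0.128, -46, 0.04], [-0.28, -0.032, -0.128, -56, 0.04], [-0.33, -0.037, -0.128, -66, 0.04]]], "grip_force": 50}}

```text
time_s: 3.9
tool_pos: [0.489, -0.1922, 0.2476]
orientation: [[-0.951, 0.309, -0.001], [0.309, 0.951, 0.001], [0.002, 0.0, -1.0]]
wrist_force: [1.1, 0.1, -2.3]
gripper_width: 0.0495
grasp_force: 52.8
```

```bash
python3 go.py .4896 -.2957 .25 91 .4896 -.2957 .11 91
```

```text
t 3.9 pos [ 0.489  -0.1922  0.2476] psi 72.0 tilt [ 0.002  0.    -1.   ] q6 -3 w 0.0495 gf 52.8 F [ 1.1  0.1 -2.3]
-> [-32.6 -98.2  -2.4] turn -19.0
-> [-32.8 -98.3 137.6] turn -19.0
```

Call:
{"method": "apply_moves", "body": {"rows": [[[-0.015, -0.045, 0, -9, 0.04], [-0.028, -0.085, 0, -16, 0.04], [-0.033, -0.098, 0, -19, 0.04], [-0.033, -0.098, 0.02, -19, 0.04], [-0.033, -0.098, 0.06, -19, 0.04], [-0.033, -0.098, 0.1, -19, 0.04], [-0.033, -0.098, 0.125, -19, 0.04], [-0.033, -0.098, 0.13, -19, 0.04], [-0.033, -0.098, 0.13, -19, 0.04], [-0.033, -0.098, 0.13, -19, 0.04]]], "grip_force": 50}}

```text
time_s: 5.15
tool_pos: [0.4913, -0.2947, 0.1198]
orientation: [[-1.0, -0.012, 0.002], [-0.012, 1.0, -0.001], [-0.002, -0.001, -1.0]]
wrist_force: [-0.4, 0.2, -2.6]
gripper_width: 0.0493
grasp_force: 52.7
```

```bash
python3 go.py .4896 -.2957 .06 91 .4896 -.2957 .042 91;  python3 - <<'E'
from h import *
t=capture("top")[210:330,340:480,::-1];s=capture("side")[170:270,290:430,::-1]
f=lambda a,w:cv2.resize(a,(w,int(a.shape[0]*w/a.shape[1])),interpolation=cv2.INTER_CUBIC)
a,b=f(t,400),f(s,400);h=max(len(a),len(b));P=lambda a:np.vstack([a,np.zeros((h-len(a),400,3),np.uint8)])
cv2.imwrite("pics/p1.png",np.hstack([P(a),P(b)]))
E
```

```text
t 5.15 pos [ 0.4913 -0.2947  0.1198] psi 90.68 tilt [-0.002 -0.001 -1.   ] q6 -32 w 0.0493 gf 52.7 F [-0.4  0.2 -2.6]
-> [ 1.8 -0.9 59.8] turn -0.3
-> [ 1.8 -0.8 77.8] turn -0.3
```

View pics/p1.png

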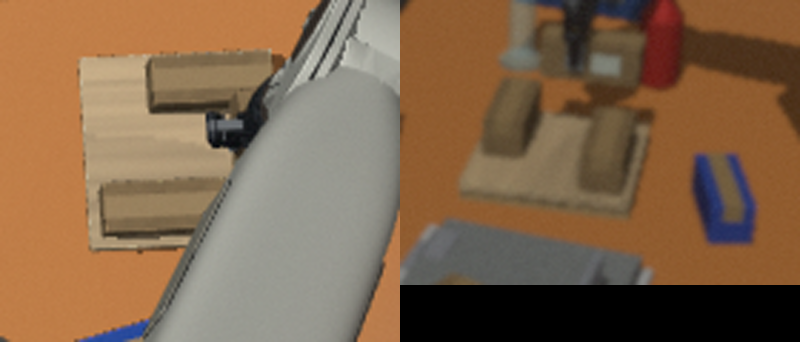

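Call:
{"method": "apply_moves", "body": {"rows": [[[0.004, -0.001, 0.01, 0, 0.04], [0.004, -0.001, 0.03, 0, 0.04], [0.004, -0.001, 0.05, 0, 0.04], [0.004, -0.001, 0.065, 0, 0.04], [0.004, -0.001, 0.073, 0, 0.04], [0.004, -0.001, 0.077, 0, 0.04], [0.004, -0.001, 0.079, 0, 0.04], [0.004, -0.001, 0.079, 0, 0.04], [0.004, -0.001, 0.079, 0, 0.04], [0.004, -0.001, 0.079, 0, 0.04]]], "grip_force": 50}}

```text
time_s: 6.5
tool_pos: [0.4864, -0.2953, 0.041]
orientation: [[-1.0, -0.012, 0.001], [-0.012, 1.0, -0.0], [-0.001, -0.0, -1.0]]
wrist_force: [-2.9, 1.6, 6.0]
gripper_width: 0.0492
grasp_force: 53.6
```

```bash
python3 go.py .487 -.2955 .041 91
```

```text
t 6.5 pos [ 0.4864 -0.2953  0.041 ] psi 90.68 tilt [-0.001 -0.    -1.   ] q6 -32 w 0.0492 gf 53.6 F [-2.9  1.6  6. ]
-> [-0.6 -0.2 -0. ] turn -0.3
```

Call:
{"method": "apply_moves", "body": {"rows": [[[0, 0, 0, 0, 0.06], [0, 0, 0, 0, 0.075], [0, 0, 0, 0, 0.08], [0, 0, -0.01, 0, 0.08], [0, 0, -0.04, 0, 0.08], [0, 0, -0.09, 0, 0.08], [0, 0, -0.15, 0, 0.085], [0, 0, -0.2, 0, 0.085], [0, 0.05, -0.21, 0, 0.085], [0, 0.1, -0.21, 0, 0.085]]]}}

```text
time_s: 7.75
tool_pos: [0.486, -0.195, 0.2518]
orientation: [[-1.0, -0.01, 0.005], [-0.01, 1.0, -0.002], [-0.005, -0.002, -1.0]]
wrist_force: [0.4, 0.0, -1.3]
gripper_width: 0.085
grasp_force: 0.0
```

```bash
python3 go.py .5115 .3192 .25 -22.2
```

```text
t 7.75 pos [ 0.486  -0.195   0.2518] psi 90.57 tilt [-0.005 -0.002 -1.   ] q6 -22 w 0.085 gf 0.0 F [ 0.4  0.  -1.3]
-> [-30.6 513.9   1.1] turn 112.8
```

Call:
{"method": "apply_moves", "body": {"rows": [[[-0.003, 0.04, 0, 9, 0.085], [-0.006, 0.09, 0, 19, 0.085], [-0.009, 0.15, 0, 29, 0.085], [-0.012, 0.21, 0, 39, 0.085], [-0.015, 0.27, 0, 49, 0.085], [-0.018, 0.33, 0, 59, 0.085], [-0.021, 0.38, 0, 69, 0.085], [-0.024, 0.43, 0, 79, 0.085], [-0.027, 0.47, 0, 89, 0.085], [-0.03, 0.5, 0, 99, 0.085]]]}}

```text
time_s: 9.0
tool_pos: [0.5089, 0.3074, 0.2498]
orientation: [[0.135, 0.991, 0.001], [0.991, -0.135, 0.0], [0.001, 0.001, -1.0]]
wrist_force: [1.3, 0.1, -0.5]
gripper_width: 0.0848
grasp_force: 0.0
```

```bash
python3 go.py .5115 .3192 .25 -22.2  .5115 .3192 .121 -22.2; python3 - <<'E'
from h import *
im=capture("top");cv2.imwrite("pics/t2.png",im[:,:,::-1])
im=cv2.imread("pics/t2.png");hsv=cv2.cvtColor(im,cv2.COLOR_BGR2HSV)
m=cv2.inRange(hsv,(15,85,95),(20,125,170));
cs,_=cv2.findContours(m,cv2.RETR_EXTERNAL,cv2.CHAIN_APPROX_NONE)
for c in cs:
    if cv2.contourArea(c)>250:
        r=cv2.minAreaRect(c)
        if r[0][1]<215 or r[0][1]>350:continue
        z=.158 if r[0][0]<320 else .077
        q=np.array([ray("top",p,z)[:2] for p in cv2.boxPoints(r)]);e=np.diff(q,axis=0);print(np.round(r[0],1),q.mean(0).round(4),np.linalg.norm(e,axis=1).round(4),np.degrees(np.arctan2(e[:,1],e[:,0])).round(1))
cv2.imwrite("pics/t2c.png",cv2.resize(im[210:320,340:480],None,fx=5,fy=5,interpolation=cv2.INTER_CUBIC))
E
```

```text
t 9.0 pos [0.5089 0.3074 0.2498] psi -7.76 tilt [ 0.001  0.001 -1.   ] q6 129 w 0.0848 gf 0.0 F [ 1.3  0.1 -0.5]
-> [12.   1.  -0.2] turn 14.4
-> [ 12.    0.9 128.8] turn 14.4
[405.  280.5] [ 0.4377 -0.2278] [0.0732 0.0481 0.0728] [-91.5 176.8  88.5]
[428. 269.] [ 0.4689 -0.2941] [0.0581 0.1215 0.0572] [ -85.7 -178.    94.3]
[215.2 259. ] [0.4999 0.2906] [0.0485 0.0947 0.0482] [ -20.9 -113.3  158.5]
[412.9 236.5] [ 0.5633 -0.2569] [0.1264 0.0528 0.1256] [-90.1 177.8  89.9]
```

View pics/t2c.png

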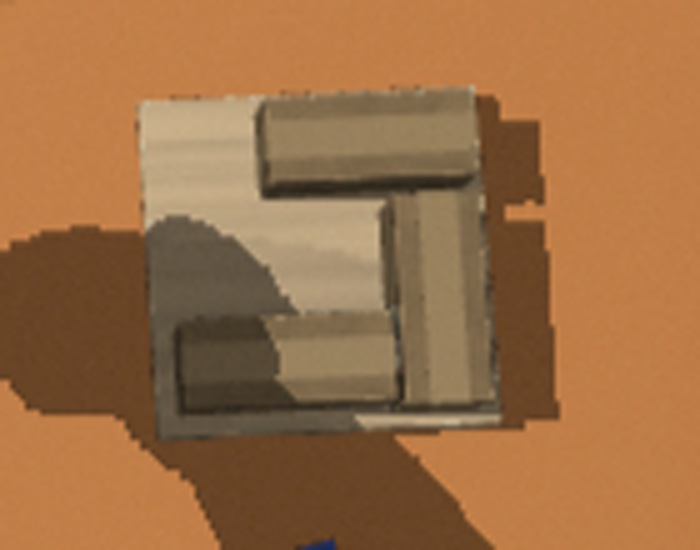

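Call:
{"method": "apply_moves", "body": {"rows": [[[0.007, 0, 0.0, 8, 0.085], [0.012, 0.001, 0.02, 14.4, 0.085], [0.012, 0.001, 0.06, 14.4, 0.085], [0.012, 0.001, 0.1, 14.4, 0.085], [0.012, 0.001, 0.12, 14.4, 0.085], [0.012, 0.001, 0.127, 14.4, 0.08], [0.012, 0.001, 0.127, 14.4, 0.04], [0.012, 0.001, 0.127, 14.4, 0.04], [0.012, 0.001, 0.127, 14.4, 0.04], [0.012, 0.001, 0.127, 14.4, 0.04]]], "grip_force": 50}}

```text
time_s: 10.3
tool_pos: [0.5127, 0.3175, 0.1241]
orientation: [[0.373, 0.928, 0.003], [0.928, -0.373, 0.002], [0.003, 0.002, -1.0]]
wrist_force: [-0.1, 0.3, 5.8]
gripper_width: 0.0498
grasp_force: 53.5
```

```bash
python3 go.py .5115 .3192 .25 -22.2 .5074 -.1693 .25 91
```

```text
t 10.3 pos [0.5127 0.3175 0.1241] psi -21.92 tilt [ 0.003  0.002 -1.   ] q6 144 w 0.0498 gf 53.5 F [-0.1  0.3  5.8]
-> [   1.5   -1.6 -125.9] turn 0.3
-> [-453.2  177.  -126.8] turn -112.9
```

Call:
{"method": "apply_moves", "body": {"rows": [[[0, 0, -0.02, 0, 0.04], [0, 0, -0.07, 0, 0.04], [-0.01, 0.003, -0.12, -2, 0.04], [-0.05, 0.018, -0.127, -12, 0.04], [-0.1, 0.038, -0.127, -22, 0.04], [-0.15, 0.058, -0.127, -32, 0.04], [-0.2, 0.078, -0.127, -42, 0.04], [-0.25, 0.098, -0.127, -52, 0.04], [-0.3, 0.117, -0.127, -62, 0.04], [-0.34, 0.133, -0.127, -72, 0.04]]]}}

```text
time_s: 11.55
tool_pos: [0.5074, -0.0502, 0.2488]
orientation: [[-0.77, 0.638, -0.001], [0.638, 0.77, -0.0], [0.001, -0.001, -1.0]]
wrist_force: [1.4, 0.7, -2.3]
gripper_width: 0.0494
grasp_force: 52.9
```

```bash
python3 go.py .508 -.169 .25 91
```

```text
t 11.55 pos [ 0.5074 -0.0502  0.2488] psi 50.37 tilt [ 0.001 -0.001 -1.   ] q6 34 w 0.0494 gf 52.9 F [ 1.4  0.7 -2.3]
-> [-76.2 -91.1  -1.2] turn -40.6
```

Call:
{"method": "apply_moves", "body": {"rows": [[[-0.02, -0.024, 0, -10, 0.04], [-0.04, -0.048, 0, -20, 0.04], [-0.06, -0.072, 0, -30, 0.04], [-0.076, -0.091, 0, -40, 0.04], [-0.076, -0.091, 0.01, -40.6, 0.04], [-0.076, -0.091, 0.05, -40.6, 0.04], [-0.076, -0.091, 0.1, -40.6, 0.04], [-0.076, -0.091, 0.125, -40.6, 0.04], [-0.076, -0.091, 0.13, -40.6, 0.04], [-0.076, -0.091, 0.13, -40.6, 0.04]]]}}

```text
time_s: 12.8
tool_pos: [0.5083, -0.1663, 0.1195]
orientation: [[-1.0, -0.012, 0.0], [-0.012, 1.0, 0.0], [-0.0, 0.0, -1.0]]
wrist_force: [-0.5, 0.1, -1.5]
gripper_width: 0.0497
grasp_force: 52.6
```

```bash
python3 go.py .508 -.169 .043 91
```

```text
t 12.8 pos [ 0.5083 -0.1663  0.1195] psi 90.68 tilt [-0.  0. -1.] q6 -19 w 0.0497 gf 52.6 F [-0.5  0.1 -1.5]
-> [ 0.3 -2.7 76.5] turn -0.3
```

Call:
{"method": "apply_moves", "body": {"rows": [[[-0.001, -0.002, 0.01, 0, 0.04], [-0.001, -0.002, 0.03, 0, 0.04], [-0.001, -0.002, 0.05, 0, 0.04], [-0.001, -0.002, 0.065, 0, 0.04], [-0.001, -0.002, 0.072, 0, 0.04], [-0.001, -0.002, 0.075, 0, 0.04], [-0.001, -0.002, 0.077, 0, 0.04], [-0.001, -0.002, 0.077, 0, 0.04], [-0.001, -0.002, 0.077, 0, 0.04], [-0.001, -0.002, 0.077, 0, 0.04]]]}}

```text
time_s: 14.05
tool_pos: [0.5097, -0.1689, 0.0431]
orientation: [[-1.0, -0.012, 0.001], [-0.012, 1.0, -0.0], [-0.001, -0.0, -1.0]]
wrist_force: [-0.9, 0.2, 3.2]
gripper_width: 0.0492
grasp_force: 53.3
```

```bash
python3 go.py .5095 -.168 .043 91
```

```text
t 14.05 pos [ 0.5097 -0.1689  0.0431] psi 90.67 tilt [-0.001 -0.    -1.   ] q6 -19 w 0.0492 gf 53.3 F [-0.9  0.2  3.2]
-> [0.2 0.9 0.1] turn -0.3
```

Contact; release and rise.

Call:
{"method": "apply_moves", "body": {"rows": [[[0, 0, 0, 0, 0.06], [0, 0, 0, 0, 0.075], [0, 0, 0, 0, 0.08], [0, 0, -0.01, 0, 0.08], [0, 0, -0.04, 0, 0.08], [0, 0, -0.09, 0, 0.08], [0, 0, -0.15, 0, 0.085], [0.02, 0.04, -0.2, 5, 0.085], [0.04, 0.09, -0.21, 15, 0.085], [0.06, 0.14, -0.21, 25, 0.085]]]}}

```text
time_s: 15.3
tool_pos: [0.448, -0.0286, 0.2549]
orientation: [[-0.909, 0.417, 0.005], [0.417, 0.909, -0.0], [-0.005, 0.002, -1.0]]
wrist_force: [-0.4, 1.3, 0.0]
gripper_width: 0.0847
grasp_force: 0.0
```

```bash
python3 go.py .3935 .2373 .24 -5.4; python3 - <<'E'
from h import *
im=capture("top");cv2.imwrite("pics/t3.png",im[:,:,::-1])
im=im[:,:,::-1]
a=cv2.resize(im[215:315,165:305],(400,286),interpolation=cv2.INTER_CUBIC)
b=cv2.resize(im[215:315,345:485],(400,286),interpolation=cv2.INTER_CUBIC)
cv2.imwrite("pics/t3c.png",np.hstack([a,b]))
E
```

```text
t 15.3 pos [ 0.448  -0.0286  0.2549] psi 65.34 tilt [-0.005  0.002 -1.   ] q6 21 w 0.0847 gf 0.0 F [-0.4  1.3  0. ]
-> [160.5 218.9  14.7] turn 70.7
```

View pics/t3c.png

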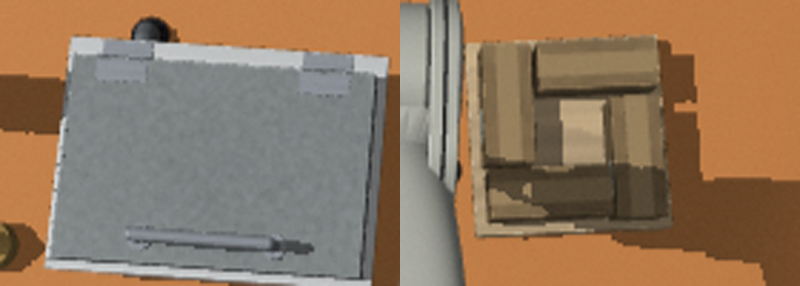

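```bash
python3 - <<'E'
from h import *
f=lambda p,ox,z:ray("top",(ox+(p[0]+.5)/2.857-.5,215+(p[1]+.5)/2.857-.5),z).round(4)
print("p2",f((107.5,104),345,.077))
for n,p,z in [("nearL",(52,259),.108),("nearR",(362,276),.108),("hingeR",(378,72),.108),("barL",(126,233),.15),("barR",(278,242),.15)]:print(n,f(p,165,z))
# side-view bar (from side0): project candidate bar ends
for X in [(.3935-.0066,.2373+.071,.15),(.3935+.0066,.2373-.071,.15),(.3995+.0066,.2373-.071,.15)]:print(proj("side",X).round(1))
s=cv2.imread("pics/side0.png")[250:310,325:375];cv2.imwrite("pics/sc.png",cv2.resize(s,None,fx=10,fy=10,interpolation=cv2.INTER_CUBIC))
E
```

```text
p2 [ 0.5232 -0.1678  0.077 ]
nearL [0.3814 0.3888 0.108 ]
nearR [0.3577 0.0911 0.108 ]
hingeR [0.556  0.0726 0.108 ]
barL [0.4008 0.3083 0.15  ]
barR [0.3888 0.1661 0.15  ]
[348.8 291.4]
[354.2 257.9]
[351.9 257.5]
```

View pics/sc.png

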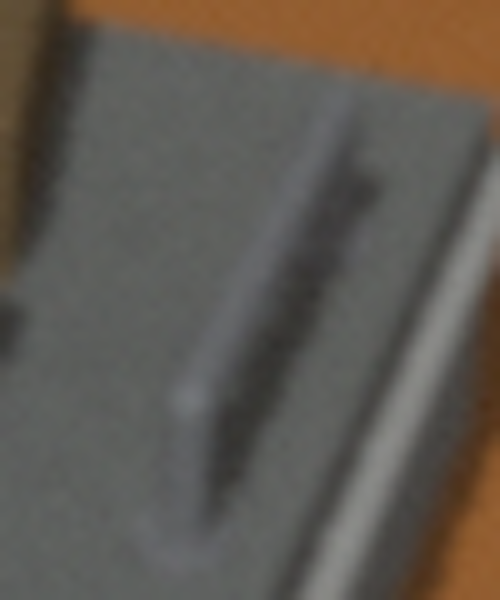

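Call:
{"method": "apply_moves", "body": {"rows": [[[0.02, 0.027, 0, 9, 0.085], [0.04, 0.054, 0, 18, 0.085], [0.06, 0.082, 0, 27, 0.085], [0.08, 0.11, 0, 36, 0.085], [0.1, 0.137, 0, 45, 0.085], [0.12, 0.164, 0, 54, 0.085], [0.14, 0.191, 0, 63, 0.085], [0.16, 0.218, 0.01, 70.7, 0.085], [0.16, 0.218, 0.015, 70.7, 0.085], [0.16, 0.218, 0.015, 70.7, 0.085]]]}}

```text
time_s: 16.6
tool_pos: [0.3911, 0.2343, 0.2372]
orientation: [[0.085, 0.996, -0.001], [0.996, -0.085, -0.001], [-0.001, -0.001, -1.0]]
wrist_force: [-0.7, -0.6, 0.3]
gripper_width: 0.0847
grasp_force: 0.0
```

```bash
python3 go.py .3945 .2373 .131 -4.9
```

```text
t 16.6 pos [0.3911 0.2343 0.2372] psi -4.88 tilt [-0.001 -0.001 -1.   ] q6 126 w 0.0847 gf 0.0 F [-0.7 -0.6  0.3]
-> [  3.4   3.2 106.2] turn 0.0
```

Call:
{"method": "apply_moves", "body": {"rows": [[[0.003, 0.003, 0.03, 0, 0.085], [0.003, 0.003, 0.06, 0, 0.085], [0.003, 0.003, 0.085, 0, 0.08], [0.003, 0.003, 0.1, 0, 0.06], [0.003, 0.003, 0.105, 0, 0.04], [0.003, 0.003, 0.106, 0, 0.025], [0.003, 0.003, 0.106, 0, 0.015], [0.003, 0.003, 0.106, 0, 0.005], [0.003, 0.003, 0.106, 0, 0.005], [0.003, 0.003, 0.106, 0, 0.005]]], "grip_force": 40}}

```text
time_s: 17.85
tool_pos: [0.3949, 0.2376, 0.1322]
orientation: [[0.087, 0.996, 0.001], [0.996, -0.087, 0.0], [0.001, 0.001, -1.0]]
wrist_force: [-2.0, -1.5, 6.3]
gripper_width: 0.0109
grasp_force: 39.3
```

```bash
python3 go.py .3945 .2373 .131 -4.9; python3 - <<'E'
import numpy as np
r=np.hypot(175,60);a0=np.arctan2(60,175)
for t in [0,.08,.16,.24,.32,.4,.48,.56,.64,.72,.8,.88,.96,1.04,1.12,1.2,1.28,1.34,1.38,1.41]:
    print(t,"y",round(175-r*np.cos(a0+t),1),"z",round(60-r*np.sin(a0+t),1))
E
```

```text
t 17.85 pos [0.3949 0.2376 0.1322] psi -4.96 tilt [ 0.001  0.001 -1.   ] q6 126 w 0.0109 gf 39.3 F [-2.  -1.5  6.3]
-> [-0.4 -0.4  1.2] turn -0.1
0 y 0.0 z 0.0
0.08 y 5.4 z -13.8
0.16 y 11.8 z -27.1
0.24 y 19.3 z -39.9
0.32 y 27.8 z -52.0
0.4 y 37.2 z -63.4
0.48 y 47.5 z -74.0
0.56 y 58.6 z -83.8
0.64 y 70.5 z -92.6
0.72 y 83.0 z -100.5
0.8 y 96.1 z -107.3
0.88 y 109.7 z -113.1
0.96 y 123.8 z -117.8
1.04 y 138.2 z -121.3
1.12 y 152.8 z -123.7
1.2 y 167.5 z -124.8
1.28 y 182.3 z -124.9
1.34 y 193.4 z -124.1
1.38 y 200.7 z -123.2
1.41 y 206.2 z -122.3
```

Call:
{"method": "apply_moves", "body": {"rows": [[[0, 0.0025, -0.007, 0, 0.005], [0, 0.0054, -0.0138, 0, 0.005], [0, 0.0085, -0.0205, 0, 0.005], [0, 0.0118, -0.0271, 0, 0.005], [0, 0.0155, -0.0336, 0, 0.005], [0, 0.0193, -0.0399, 0, 0.005], [0, 0.0235, -0.046, 0, 0.005], [0, 0.0278, -0.052, 0, 0.005], [0, 0.0324, -0.0578, 0, 0.005], [0, 0.0372, -0.0634, 0, 0.005]]], "grip_force": 40}}

```text
time_s: 19.1
tool_pos: [0.4297, 0.2343, 0.1952]
orientation: [[0.086, 0.996, -0.004], [0.996, -0.086, 0.001], [0.0, -0.004, -1.0]]
wrist_force: [-8.0, 3.3, -1.0]
gripper_width: 0.0103
grasp_force: 39.1
```

```bash
python3 go.py
```

```text
t 19.1 pos [0.4297 0.2343 0.1952] psi -4.92 tilt [ 0.    -0.004 -1.   ] q6 123 w 0.0103 gf 39.1 F [-8.   3.3 -1. ]
```

Call:
{"method": "apply_moves", "body": {"rows": [[[0, 0.0051, -0.0054, 0, 0.005], [0, 0.0103, -0.0106, 0, 0.005], [0, 0.0158, -0.0156, 0, 0.005], [0, 0.0214, -0.0204, 0, 0.005], [0, 0.0273, -0.0249, 0, 0.005], [0, 0.0333, -0.0292, 0, 0.005], [0, 0.0395, -0.0332, 0, 0.005], [0, 0.0458, -0.0371, 0, 0.005], [0, 0.0523, -0.0406, 0, 0.005], [0, 0.0589, -0.0439, 0, 0.005]]]}}

```text
time_s: 20.35
tool_pos: [0.4881, 0.2289, 0.2424]
orientation: [[0.086, 0.996, -0.002], [0.996, -0.086, 0.001], [0.001, -0.002, -1.0]]
wrist_force: [-13.8, -0.4, 18.4]
gripper_width: 0.0106
grasp_force: 40.0
```

```bash
python3 go.py
```

```text
t 20.35 pos [0.4881 0.2289 0.2424] psi -4.93 tilt [ 0.001 -0.002 -1.   ] q6 120 w 0.0106 gf 40.0 F [-13.8  -0.4  18.4]
```

Call:
{"method": "apply_moves", "body": {"rows": [[[0, 0.0067, -0.004, 0, 0.005], [0, 0.0136, -0.0076, 0, 0.005], [0, 0.0205, -0.0104, 0, 0.005], [0, 0.0277, -0.0135, 0, 0.005], [0, 0.0348, -0.0158, 0, 0.005], [0, 0.0421, -0.018, 0, 0.005], [0, 0.0494, -0.0193, 0, 0.005], [0, 0.0567, -0.0204, 0, 0.005], [0, 0.064, -0.021, 0, 0.005], [0, 0.0714, -0.0215, 0, 0.005]]]}}

```text
time_s: 21.6
tool_pos: [0.5625, 0.222, 0.2618]
orientation: [[0.087, 0.996, 0.003], [0.996, -0.087, -0.001], [-0.001, 0.003, -1.0]]
wrist_force: [-4.1, -2.6, 4.9]
gripper_width: 0.0103
grasp_force: 42.5
```

```bash
python3 go.py
```

```text
t 21.6 pos [0.5625 0.222  0.2618] psi -5.01 tilt [-0.001  0.003 -1.   ] q6 117 w 0.0103 gf 42.5 F [-4.1 -2.6  4.9]
```

Call:
{"method": "apply_moves", "body": {"rows": [[[0, 0.006, 0, 0, 0.005], [0, 0.012, 0, 0, 0.005], [0, 0.018, 0.0005, 0, 0.005], [0, 0.0235, 0.001, 0, 0.005], [0, 0.0285, 0.0015, 0, 0.005], [0, 0.033, 0.002, 0, 0.005], [0, 0.036, 0.0025, 0, 0.005], [0, 0.038, 0.0025, 0, 0.005], [0, 0.0385, 0.0025, 0, 0.005], [0, 0.0385, 0.0025, 0, 0.005]]]}}

```text
time_s: 22.85
tool_pos: [0.6007, 0.2185, 0.2578]
orientation: [[0.088, 0.996, 0.002], [0.996, -0.088, -0.002], [-0.002, 0.002, -1.0]]
wrist_force: [-0.4, -5.3, 3.6]
gripper_width: 0.0105
grasp_force: 43.7
```

```bash
python3 go.py; python3 - <<'E'
from h import *
s=capture("side")[:,:,::-1];cv2.imwrite("pics/s4.png",s);t=capture("top")[:,:,::-1];cv2.imwrite("pics/t4.png",t)
f=lambda a,w:cv2.resize(a,(w,int(a.shape[0]*w/a.shape[1])),interpolation=cv2.INTER_CUBIC)
a=f(s[170:350,230:410],540);b=f(t[210:300,345:455],260);b=np.vstack([b,np.zeros((540-len(b),260,3),np.uint8)])
cv2.imwrite("pics/f4.png",np.hstack([a,b]))
# predicted side pixels of cover free edge corners & bar & hinge pin ends for theta 1.41
ex=np.array([.996,-.086,0]);ey=np.array([.086,.996,0]);H=np.array([.569,.2225,.09])
for th in(1.33,1.41,1.49):
  for n,u,v in(("underfree",200,0),("outerfree",200,18),("bar",175,60)):
    P=H+(-u*np.cos(th)+v*np.sin(th))/1e3*ex+np.array([0,0,1])*(u*np.sin(th)+v*np.cos(th))/1e3
    for sy in(.15,-.15) if n!="bar" else (.071,-.071):
      q=proj("side",P+sy*ey);print(th,n,sy,((q-[230,170])*3).round(0),end=" | ")
  print()
E
```

```text
t 22.85 pos [0.6007 0.2185 0.2578] psi -5.03 tilt [-0.002  0.002 -1.   ] q6 115 w 0.0105 gf 43.7 F [-0.4 -5.3  3.6]
1.33 underfree 0.15 [140. 234.] | 1.33 underfree -0.15 [276.  63.] | 1.33 outerfree 0.15 [117. 224.] | 1.33 outerfree -0.15 [258.  56.] | 1.33 bar 0.071 [104. 178.] | 1.33 bar -0.071 [174. 100.] | 
1.41 underfree 0.15 [119. 226.] | 1.41 underfree -0.15 [259.  57.] | 1.41 outerfree 0.15 [ 96. 218.] | 1.41 outerfree -0.15 [240.  51.] | 1.41 bar 0.071 [ 87. 177.] | 1.41 bar -0.071 [158.  99.] | 
1.49 underfree 0.15 [ 98. 220.] | 1.49 underfree -0.15 [242.  53.] | 1.49 outerfree 0.15 [ 75. 213.] | 1.49 outerfree -0.15 [223.  48.] | 1.49 bar 0.071 [ 70. 177.] | 1.49 bar -0.071 [143. 100.] |
```

View pics/f4.png

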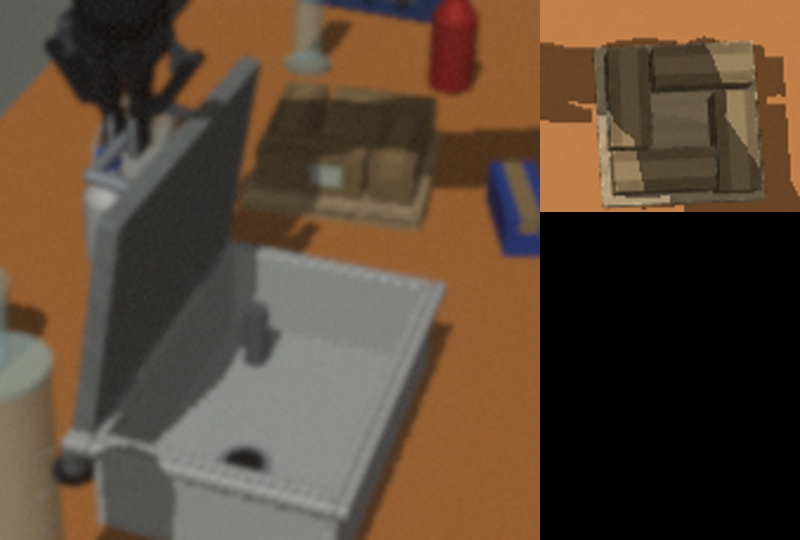

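Call:
{"method": "apply_moves", "body": {"rows": [[[0, 0, 0, 0, 0.005], [0, 0, 0, 0, 0.005], [0, 0, 0, 0, 0.005], [0, 0, 0, 0, 0.005], [0, 0, 0, 0, 0.005], [0, 0, 0, 0, 0.005], [0, 0, 0, 0, 0.005], [0, 0, 0, 0, 0.005], [0, 0, 0, 0, 0.005], [0, 0, 0, 0, 0.005]]]}}

```text
time_s: 24.2
tool_pos: [0.6006, 0.2185, 0.2579]
orientation: [[0.088, 0.996, 0.002], [0.996, -0.088, -0.002], [-0.002, 0.002, -1.0]]
wrist_force: [-0.5, -5.8, 3.9]
gripper_width: 0.0104
grasp_force: 43.7
```

```bash
python3 -c "
from plant import *
import numpy as np
s=get_state();print(np.abs(s['joint_vel']).max(),s['tool_pos'],s['grasp_force'],s['wrist_force'])
print(finish_job())"
```

```text
0.0013590315736175245 [0.60063524 0.21849668 0.25786405] 43.70951235294342 [-0.50025745 -5.84499885  3.85348402]
the job is handed in; nothing more can be done
None
```

I laid both cartons in the empty places to complete the pinwheel, swung the cover to about 1.41 rad (checked in the side view) and am holding it still by its handle; I handed the job in at about 24 s, and no verdict came back.

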